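# Slide a battery pack onto its sloped charging stand

### The job

Put the black battery pack on the sloped charging stand: slide it nose first up the stand's T-rail until it is fully home against the end block and the spring catch has snapped up behind it, then let go. Leave the other things on the bench where they are.

Things in the scene. Friction and masses are not known exactly. Their poses are not given: they have to be found in the camera images.
- pack: Loose black battery pack, a block 100 mm long (x), 62 mm wide (y), 52 mm high (z), about 0.45 kg, lying right way up. Origin: centre of its underside; +x points to its nose (copper contacts). A grey cross rib 6 mm high, 50 mm wide stands on top near the rear, at x = -40 mm (58 mm high there). Flat sides, 62 mm apart, free to grip.
- pack_slot (a point): Mouth of the T-slot along the pack's underside, at the nose (x = 50 mm), pack's axes. Slot: ceiling 15 mm up, 41 mm wide inside, 28 mm wide between two lips 5 mm thick at the very bottom. Open at the nose; a sill closes its last 10 mm at the rear, so the pack goes onto the rail nose first only.
- entry (a point): Point on the stand's sloped deck where the pack's origin is when it lies flat on the deck, nose 5 mm short of the rail tip. Deck axes: x up the slope (the way to slide), z square to the deck, which rises 30 degrees away from the robot. The pack's axes must match these. The pack's rear overhangs the deck's lower edge by 25 mm here; let go, it may slide down.
- home (a point): Where the pack's origin is when fully home, nose against the end block: 88.5 mm up the slope from entry, same axes. The grey stand is fixed, 190 mm long, 100 mm wide; deck 84 mm wide, lower edge 35 mm above the table. The end block's face is 50 mm past home; the block is 84 mm wide, 27 mm thick and 42 mm high, square to the deck.
- rail_tip (a point): Half-round lower tip of the aluminium T-rail, at deck level, 55 mm up the slope from entry, deck axes. The rail runs up the deck's middle to the end block: head 36 mm wide, from 8 to 12 mm above the deck, on a 22 mm wide stem. Play of the pack on it: 2.5 mm to each side, 3 mm up or down.
- catch_top (a point): Top edge of the steel spring catch, a 20 mm wide wedge in the deck's middle below the rail; when up it is 7 mm above the deck, 37 mm up the slope from entry. It fits inside the pack's slot; the pack's rear sill rides over its ramp (10 N or so) and it snaps up behind the pack's rear end, 1.5 mm behind it at home.
- catch (a joint): How far the spring catch is pressed down, in m: 0 = fully up, 0.008 = fully down. About 0.006 while the pack's sill passes over it.
- adapter: Bystander: smooth black mains adapter brick 125 x 58 x 34 mm with a paper label, no slot and no rib. It and the pack may change places.
- screwdriver: Bystander: screwdriver 190 mm long lying on the table, yellow handle, between the robot and the stand.
- dropper: Bystander: white dropper bottle, 42 mm across, 100 mm high, upright.
- spraycan: Bystander: red spray can, 64 mm across, 200 mm high, upright.
- handset: Bystander: white cordless handset 150 x 48 x 22 mm, lying flat.
- mug: Bystander: white mug, 80 mm across, 95 mm high, upright.

How it is judged:
By the outcome, as a careful person would: the job done as asked, in the order asked, and still so for the second after the job is handed in, with the robot touching nothing.
It also fails if it takes over 53 s, if anything falls off the work surface, if the arm or the gripper's body presses on something with over 40 N, if the wrist force passes 120 N, or if a joint passes its speed limit or range.

### The arm

A 7-joint arm with a two-finger parallel gripper is mounted at the origin on the work surface. World frame = base frame: x ahead of the robot, y to its left, z up, the work surface at z = 0. Lengths are in m, angles in degrees, forces in N, time in s.
With the tool pointing down it reaches from about 0.4 to 0.85 m from the base axis. Payload 10.4 kg.
Tool frame: the origin (TCP) lies at the very end of the fingers, on their centre line; the grasp point (between the pads) lies 19 mm behind it; z points along the fingers, y is the line along which they close (so a half turn about z gives the same grasp; the last joint's range is limited). The gripper opens to 87 mm and grips with 3 to 60 N. Pads are 19 mm wide; open, the fingers measure 117 mm over their backs; the gripper's body (75 mm by 190 mm) begins 51 mm behind the grasp point.
Start: joints at [-71.368, 19.034, -3.707, 83.658, 1.238, 77.344, -5.071], TCP at [0.213, 0.588, 0.223] pointing down, gripper open.
Joint ranges: [-148.97, 148.97], [-28.65, 121.19], [-84.17, 76.75], [9.2, 138.47], [-72.65, 252.65], [3.7, 117.97], [-149.18, 149.18]. Speed limits (degrees/s): [127.2, 127.2, 159.86, 159.86, 180, 180, 180].

### API

Orientations are given as a 3x3 rotation matrix whose columns are the frame's x, y, z axes.
In Python, from station import ctrl, camera, camera_model, sign_off gives the robot as it stands. The module is installed in compiled form; this text tells all that it offers.
- The arm moves only by the shell command python3 -m crank 'ROWS' [OPENING] [FORCE]. ROWS is text: rows parted by semicolons, each of 4 numbers parted by spaces: the shift along the world's x, y, z scaled (see below), then the turn about the world's z scaled (see below). In form: dx dy dz yaw; .... A call has 1 to 10 rows; each row is the pose to reach, as a shift and turn from the pose commanded when the call began; what a row does not reach only later rows make up. The controller multiplies each number of a shift by 0.12 m and each number of a turn by pi/2 rad. A row lasts 1/10 s, in which the tool goes at most 50 mm and 8.59 degrees, less where a joint would pass 70% of its speed; a pose out of reach is approached as far as the arm can. A call with a number of a shift or a turn outside -1 to 1 is refused whole. A call with a gripper value outside its range is refused whole. OPENING is the opening, from 0 (shut) to 1 (fully open), set as the call begins (- or left out, the last holds). The fingers move at their own pace and stop on an object; FORCE is the grip in N (left out, the last holds). Time passes only in rows, so rows that repeat a pose let the fingers close. It gives the time, the measured TCP pose, the force, the opening and the grip force at its end, in the units of the state.
- ctrl.state(): the state, without advancing time (a new reading comes with each control period).
- camera(name): name is "scene" or "top"; returns the picture (384x512x3 uint8, blue, green, red); there is no depth.
- camera_model(name): a dict with "fx", "fy", "cx", "cy" (pixels), "rvec" (rotation vector, rad) and "tvec" (3), from world to camera coordinates, as OpenCV has them. Camera axes: x right, y down, z forward; pixel columns grow to the right and rows downward; lengths in m; the calibration is good to about 2 mm. A picture is of the moment at which its call begins. camera_model takes no time and is no camera call.
- sign_off(): hands the job in; it is judged then, once.
The state is a dict: "time_s": time; "q": joint angles; "dq": joint speeds; "tau": joint torques, N m; "tcp_pos": TCP position; "ee_rot": TCP orientation; "force": force on the tool from outside, world axes, zero at the start; "moment": the same for the moment, N m; "opening": opening from 0.0 (shut) to 1.0 (fully open); "grip_force": force on a finger pad.
Only numpy, scipy, OpenCV 4.12 (cv2) and the standard library are available. Lean on these libraries where they do the work, as an engineer would, in place of code of your own. Each camera call takes 0.05 s, during which the arm holds its last target. There are 200 camera calls.

## Working session

There is one attempt and no reset: what is moved stays moved. The work goes in short steps, Python scripts to look and compute and a shell command to move; the robot and the scene stay as the last step left them, time stands still between calls to the robot, and variables do not carry over. Pictures are saved under pics/ and viewed, at most 10 in all, crops included, and the job is handed in when it is done.

```bash
mkdir -p pics; ls; cat > h.py <<'E'
import numpy as np, cv2
from station import ctrl, camera, camera_model
def cm(n):
    m=camera_model(n); R=cv2.Rodrigues(np.array(m["rvec"],float))[0]; t=np.array(m["tvec"],float).ravel()
    K=np.array([[m["fx"],0,m["cx"]],[0,m["fy"],m["cy"]],[0,0,1.]]); return K,R,t
def ray(n,u,v):
    K,R,t=cm(n); d=R.T@np.linalg.inv(K)@np.array([u,v,1.]); return -R.T@t,d/np.linalg.norm(d)
def onz(n,u,v,z):
    c,d=ray(n,u,v); return c+d*(z-c[2])/d[2]
def tri(u1,v1,u2,v2):
    "scene, top -> point, gap"
    a,d=ray("scene",u1,v1); b,e=ray("top",u2,v2)
    s=np.linalg.lstsq(np.c_[d,-e],b-a,rcond=None)[0]; p,q=a+s[0]*d,b+s[1]*e
    return (p+q)/2,np.linalg.norm(p-q)
def proj(n,P):
    K,R,t=cm(n); p=K@(R@np.asarray(P,float)+t); return p[:2]/p[2]
E
python3 - <<'E'
from h import *
for n in("scene","top"):
    im=camera(n); cv2.imwrite(f"pics/{n}0.png",im); cv2.imwrite(f"pics/{n}0v.png",cv2.resize(im,(800,600),interpolation=cv2.INTER_CUBIC))
    K,R,t=cm(n); print(n,K[0,0],(-R.T@t).round(3),R[2].round(3))
s=ctrl.state(); print(s["time_s"],s["tcp_pos"],np.round(s["ee_rot"],3),s["force"],s["opening"])
E
```

```text
pics
scene 401.1045492802298 [1.023 0.884 0.869] [-0.364 -0.701 -0.614]
top 443.80470968808237 [ 0.421 -0.016  1.224] [ 0.135 -0.001 -0.991]
0.1 [0.21292081 0.5872513  0.22183772] [[-0.94   0.341 -0.   ]
 [ 0.341  0.94  -0.001]
 [-0.    -0.001 -1.   ]] [ 0.03342066  0.17209022 -0.19110261] 0.997101833758834
```

View pics/scene0v.png

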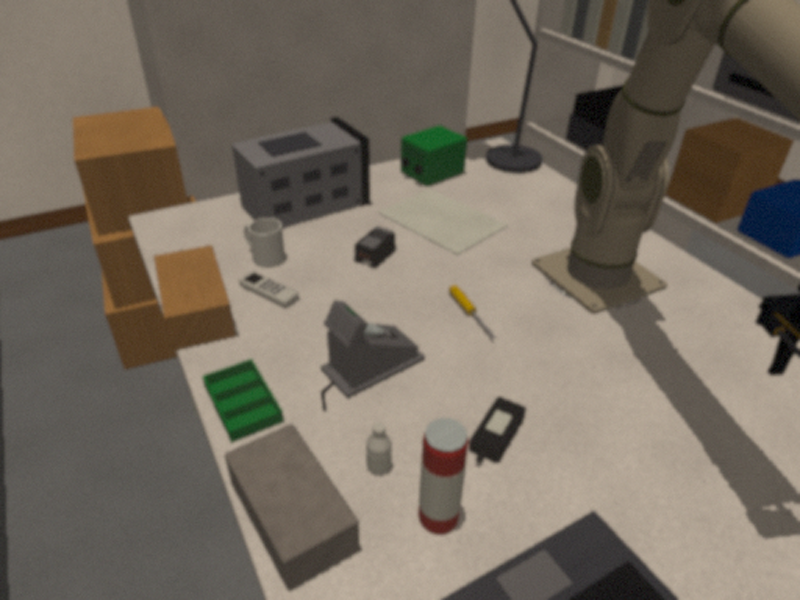

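View pics/top0v.png

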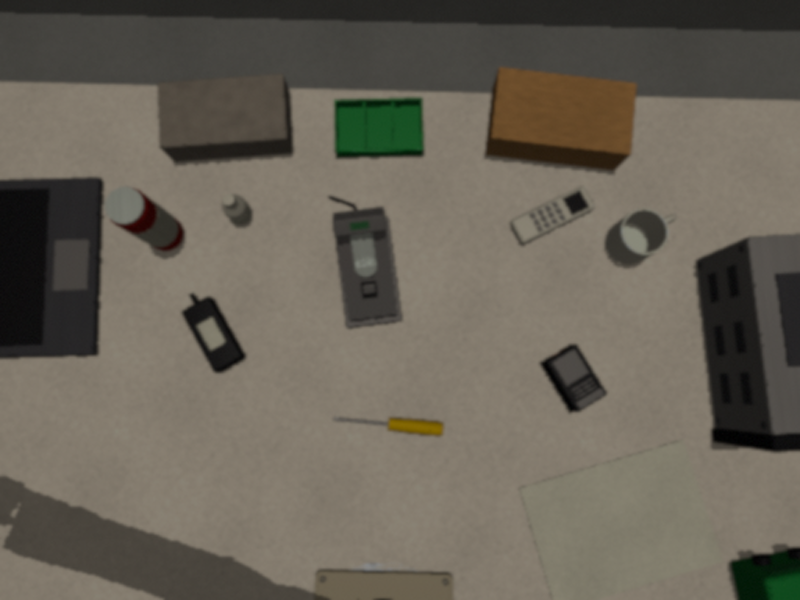

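The scene view shows the pack at about (375,245) and the stand at (372,345). In the top view the pack is at (573,378), the stand runs from (372,325) up to (360,210), and the adapter is at (213,333) with its label. I'll zoom in on the pack and stand.

```bash
python3 - <<'E'
from h import *
s=cv2.imread("pics/scene0.png");t=cv2.imread("pics/top0.png")
def c(im,x,y,w,h): return cv2.convertScaleAbs(cv2.resize(im[y:y+h,x:x+w],(400,300),interpolation=cv2.INTER_CUBIC),alpha=1.6)
a=np.vstack([np.hstack([c(s,220,140,40,30),c(t,340,215,56,42)]),np.hstack([c(s,196,185,84,63),c(t,180,128,108,81)])])
cv2.imwrite("pics/crop0.png",a)
E
```

```text
(no output)
```

View pics/crop0.png

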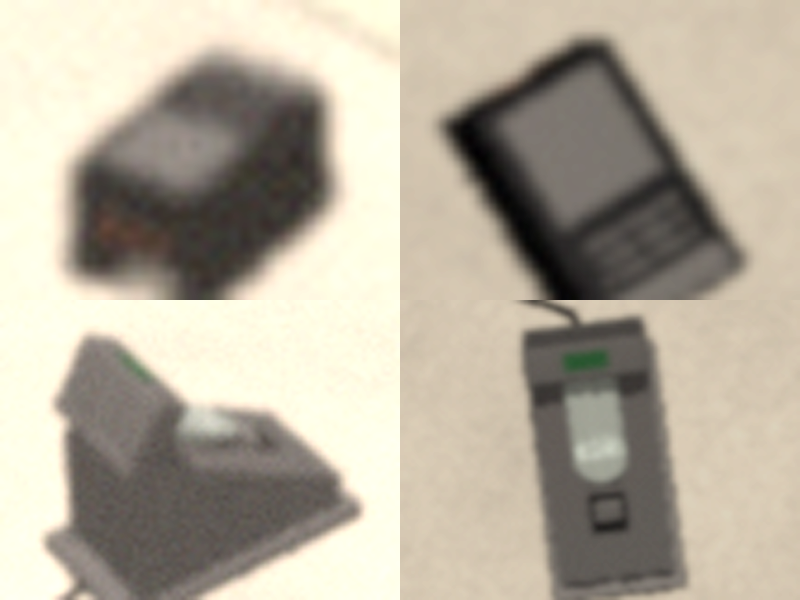

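The copper contacts face the scene camera, so the nose points up-left in the top view and the rib is at lower right. The stand's rail tip is near crop (600,480) and the catch near (608,512). Next I'll measure both from the top view and check against the scene view.

```bash
python3 - <<'E'
from h import *
t=cv2.imread("pics/top0.png"); g=cv2.GaussianBlur(cv2.cvtColor(t,6),(3,3),0); hsv=cv2.cvtColor(t,40)
# pack: dark blob in ROI
m=np.zeros_like(g); m[212:270,338:398]=(g[212:270,338:398]<100)*255
cs=max(cv2.findContours(m,cv2.RETR_EXTERNAL,cv2.CHAIN_APPROX_NONE)[0],key=cv2.contourArea)
print("area",cv2.contourArea(cs),cv2.minAreaRect(cs)); hull=cv2.convexHull(cs)
print("poly",cv2.approxPolyDP(hull,2.0,True)[:,0].tolist())
P=np.array([onz("top",u,v,.052)[:2] for u,v in cv2.approxPolyDP(hull,2.0,True)[:,0]]); print(P.round(4).tolist())
# stand profiles
print("rail/catch column profile")
for v in range(170,213): 
    r=g[v,205:265].astype(int); print(v,' '.join(map(str,r)))
E
```

```text
area 1083.0 ((366.27899169921875, 241.8282928466797), (41.010623931884766, 28.432287216186523), 58.392494201660156)
poly [[369, 220], [388, 251], [371, 263], [364, 264], [345, 232], [358, 223]]
[[0.5033, -0.3169], [0.4232, -0.3656], [0.3912, -0.3207], [0.3883, -0.3024], [0.4703, -0.2533], [0.4947, -0.2877]]
rail/catch column profile
170 123 123 122 121 120 119 118 118 119 118 112 97 78 64 59 58 58 58 59 60 65 79 98 112 117 116 115 115 115 113 112 111 110 106 100 90 76 64 60 59 58 58 58 59 61 67 77 91 108 120 126 128 128 127 126 126 126 127 128 129
171 123 123 122 121 120 119 118 118 119 119 114 100 80 65 60 58 58 58 58 59 64 75 91 104 110 110 109 108 108 106 105 104 103 101 96 87 74 64 59 59 58 58 58 58 61 67 75 87 104 118 125 128 128 127 127 127 127 127 128 128
172 123 123 122 121 120 119 118 118 119 119 114 101 82 68 61 59 58 59 59 59 62 72 85 96 102 103 103 103 103 102 101 101 101 99 94 83 71 63 59 59 58 58 58 59 61 67 75 86 102 117 125 128 128 128 128 128 128 128 128 128
173 123 122 121 121 120 120 120 120 120 120 115 103 85 71 62 59 59 59 59 59 61 67 78 89 96 99 100 101 101 101 
[... 7650 characters left out ...]
126 127 127 126 126 126 127 127 125 121 114 106 99 96 99 103 106 108 111 114 118 120 121 121 122 122 123 123 124 125 125 125 125 125 125 125 125 124 123 123 124 125 125 125 125 125 125 126 126 125 124 124 124 125
211 127 128 128 127 126 126 126 127 127 126 126 126 127 127 126 124 122 118 115 114 116 119 120 121 123 124 125 125 125 125 125 126 126 127 126 126 126 125 125 125 124 124 124 124 124 124 124 125 125 125 124 124 125 126 126 125 124 124 124 125
212 126 126 126 126 126 126 126 127 127 127 126 126 126 126 126 125 125 124 123 123 124 125 125 125 126 126 126 125 125 125 125 125 126 126 126 125 125 125 125 124 123 123 124 124 124 124 124 125 125 125 125 125 125 126 126 124 124 123 124 125
```

```bash
python3 - <<'E'
from h import *
t=cv2.imread("pics/top0.png"); g=cv2.GaussianBlur(cv2.cvtColor(t,6),(3,3),0).astype(float)
S=lambda x,y:(196+x*.21,185+(y-300)*.21); T=lambda x,y:(180+(x-400)*.27,128+(y-300)*.27)
for nm,a,b in(("deck low left",(340,475),(563,577)),("deck low left2",(340,490),(563,580)),("block back-left top",(57,405),(525,335)),("block back-right top",(95,335),(640,320)),("block front-left top",(130,470),(535,380)),("front-right",(178,405),(645,372))):
    p,e=tri(*S(*a),*T(*b)); print(nm,p.round(4),e.round(4))
def edges(v,lo,hi,th):
    r=g[v,lo:hi]; i=np.where((r[:-1]-th)*(r[1:]-th)<0)[0]; return [round(lo+k+(r[k]-th)/(r[k]-r[k+1]),2) for k in i]
L=[];Rr=[]
def oncl(u,v,psi,x0,h,c0):  # intersect with plane h above deck; deck lower edge at (x0 along dir) z=.035
    c,d=ray("top",u,v); f=np.array([np.cos(psi)*np.cos(np.pi/6),np.sin(psi)*np.cos(np.pi/6),.5]); n=np.array([-.5*np.cos(psi),-.5*np.sin(psi),3**.5/2])
    q=np.array([x0*np.cos(psi),x0*np.sin(psi),.035])+n*h; return c+d*((q-c)@n)/(d@n)
rows=range(152,171,2)
E=[(v,edges(v,218,248,88)) for v in rows]; print(E)
D=[(v,edges(v,205,265,90)) for v in range(180,203,4)]; print(D)
psi=.08;x0=.56
for it in range(4):
    e=[(v,x) for v,x in E if len(x)==2]
    A=np.array([oncl(x[0],v,psi,x0,.012,0) for v,x in e]);B=np.array([oncl(x[1],v,psi,x0,.012,0) for v,x in e]);M=(A+B)/2
    k=np.polyfit(M[:,0],M[:,1],1); psi=np.arctan(k[0])
    ka,kb=np.polyfit(A[:,0],A[:,1],1),np.polyfit(B[:,0],B[:,1],1)
    tip=oncl(233.5,176.5,psi,x0,.010,0); n=np.array([-.5*np.cos(psi),-.5*np.sin(psi),3**.5/2]); f=np.array([np.cos(psi)*3**.5/2,np.sin(psi)*3**.5/2,.5])
    low=onz("top",228,202.3,.035),onz("top",250,200.3,.035)
    x0=np.mean([p[0]*np.cos(psi)+p[1]*np.sin(psi) for p in low])
    en=tip-.010*n-.055*f
print("width",np.linalg.norm(A-B,axis=1).round(4)); print("yaw deg",np.degrees(psi),np.degrees(np.arctan([ka[0],kb[0]])),"line",k)
print("lower edge",[p.round(4) for p in low],"x0",x0,"entry from tip",en.round(4),"entry x from edge",x0+.025*3**.5/2, "along of tip entry",en[0]*np.cos(psi)+en[1]*np.sin(psi))
E
```

```text
deck low left [0.5398 0.0703 0.0337] 0.0057
deck low left2 [0.5392 0.071  0.0207] 0.005
block back-left top [0.7106 0.0804 0.1585] 0.0444
block back-right top [0.6923 0.0181 0.1675] 0.017
block front-left top [0.6812 0.0833 0.1015] 0.0189
front-right [0.6576 0.024  0.1086] 0.0485
[(152, []), (154, [np.float64(226.67), np.float64(237.4)]), (156, [np.float64(225.3), np.float64(237.89)]), (158, [np.float64(225.55), np.float64(238.25)]), (160, [np.float64(225.67), np.float64(238.6)]), (162, [np.float64(226.11), np.float64(238.78)]), (164, [np.float64(226.4), np.float64(239.15)]), (166, [np.float64(226.36), np.float64(239.93)]), (168, [np.float64(226.21), np.float64(240.38)]), (170, [np.float64(226.47), np.float64(240.14)])]
[(180, [np.float64(217.63), np.float64(253.5)]), (184, [np.float64(218.24), np.float64(253.8)]), (188, [np.float64(218.76), np.float64(254.4)]), (192, [np.float64(254.87)]), (196, [np.float64(219.76), np.float64(255.36)]), (200, [np.float64(220.13), np.float64(256.13)])]
width [0.0273 0.0321 0.0324 0.0331 0.0325 0.0328 0.0349 0.0365 0.0353]
yaw deg 7.000956622133144 [ 1.93917347 11.96655869] line [ 0.12280151 -0.03337825]
lower edge [array([0.5436, 0.058 , 0.035 ]), array([ 0.5504, -0.0011,  0.035 ])] x0 0.5463692861494167 entry from tip [0.5643 0.0376 0.0456] entry x from edge 0.5680199212440277 along of tip entry 0.5647159143668079
```

```bash
python3 - <<'E'
from h import *
psi=np.radians(7); f=np.array([np.cos(psi),np.sin(psi)]); n=np.array([-f[1],f[0]])
for nm,u,v,z in(("rail168",233.25,168,.096),("rail162",232.45,162,.108),("tip",233.5,176.5,.083),("catch",235.4,184.8,.068),("base196",237.56,196,.008),("base188",236.58,188,.008),("lowedge",239,201.3,.035)):
    p=onz("top",u,v,z); print(nm,p.round(4),"lat",(n@p[:2]).round(4),"along",(f@p[:2]).round(4))
E
```

```text
rail168 [0.6265 0.0434 0.096 ] lat -0.0333 along 0.6271
rail162 [0.6399 0.0452 0.108 ] lat -0.0331 along 0.6406
tip [0.6064 0.0428 0.083 ] lat -0.0315 along 0.6071
catch [0.5869 0.0379 0.068 ] lat -0.0339 along 0.5871
base196 [0.5644 0.0339 0.008 ] lat -0.0352 along 0.5644
base188 [0.5867 0.0372 0.008 ] lat -0.0346 along 0.5868
lowedge [0.547  0.0285 0.035 ] lat -0.0384 along 0.5464
```

```bash
A='0.22 -0.33 0 0.04; 0.44 -0.67 0 0.08; 0.667 -1 0 0.12'
python3 -m crank '0.22 -0.33 0 0.04; 0.44 -0.67 0 0.08; 0.667 -1 0 0.12' 1 20 | tail -5
python3 -m crank '0.22 -0.33 0 0.03; 0.44 -0.67 0 0.06; 0.667 -1 0 0.08' >/dev/null
python3 -m crank '0.22 -0.33 0 0.03; 0.44 -0.67 0 0.06; 0.667 -1 0 0.08' >/dev/null
python3 -m crank '0 -0.35 0 0.03; 0 -0.7 0 0.06; 0 -1 0 0.08' >/dev/null
python3 -m crank '0 -0.35 0 0.03; 0 -0.7 0 0.06; 0 -1 0 0.08' >/dev/null
python3 -m crank '0 -0.35 0 0.03; 0 -0.7 0 0.06; 0 -1 0 0.08' >/dev/null
python3 -m crank '0 -0.35 0 0.03; 0 -0.7 0 0.06; 0 -1 0 0.05; 0 -1 0 0.05; 0 -1 0 0.05'
python3 - <<'E'
from h import *
s=ctrl.state(); R=s["ee_rot"]; print(s["tcp_pos"],np.degrees(np.arctan2(-R[0][0]*0-R[0][1]*-1*-1,R[1][1])),np.round(R,3).tolist(),np.round(s["q"],1),s["time_s"])
E
```

```text
tcp_pos: [0.2936, 0.4659, 0.222]
ee_rot: [[-0.988, 0.155, -0.0], [0.155, 0.988, -0.001], [0.0, -0.001, -1.0]]
force: [0.5, -0.2, 0.3]
opening: 0.998
grip_force: 0.0
time_s: 2.4
tcp_pos: [0.4527, -0.2528, 0.2222]
ee_rot: [[-0.854, -0.52, -0.001], [-0.52, 0.854, 0.0], [0.001, 0.001, -1.0]]
force: [-0.3, 0.7, -0.7]
opening: 1.002
grip_force: 0.0
[ 0.45267677 -0.25283465  0.22215438] 31.31687694040963 [[-0.854, -0.52, -0.001], [-0.52, 0.854, 0.0], [0.001, 0.001, -1.0]] [-13.3   5.5  40.2 101.5  -3.6  74.4 149.1] 2.4
```

```bash
python3 -m crank '0 0 0 -0.09; 0 0 0 -0.18; 0 0 0 -0.27; 0 0 0 -0.36; 0 0 0 -0.45; 0 0 0 -0.54; 0 0 0 -0.63; 0 0 0 -0.667' >/dev/null
python3 -m crank '0 0 0 -0.09; 0 0 0 -0.18; 0 0 0 -0.27; 0 0 0 -0.36; 0 0 0 -0.45; 0 0 0 -0.54; 0 0 0 -0.63; 0 0 0 -0.667' >/dev/null
python3 -m crank '0 -0.1 0 -0.09; 0 -0.2 0 -0.18; 0 -0.3 0 -0.27; 0 -0.4 0 -0.36; 0 -0.49 0 -0.45; 0 -0.49 0 -0.54; 0 -0.49 0 -0.63; 0 -0.49 0 -0.67; 0 -0.49 0 -0.67; 0 -0.49 0 -0.67' 
python3 - <<'E'
from h import *
print(np.round(ctrl.state()["q"],1))
E
```

```text
time_s: 5.0
tcp_pos: [0.4536, -0.31, 0.2224]
ee_rot: [[0.855, 0.519, -0.0], [0.519, -0.855, 0.001], [0.0, -0.001, -1.0]]
force: [-0.2, 1.0, 0.2]
opening: 0.999
grip_force: 0.0
[-19.9  13.6  58.   97.7 -12.   75.3 -18.3]
```

```bash
python3 -m crank '-0.012 -0.015 -0.35 0; -0.012 -0.015 -0.7 0; -0.012 -0.015 -1 0; -0.012 -0.015 -1 0' | grep -E "pos|force"
python3 -m crank '0 0 -0.2 0; 0 0 -0.35 0; 0 0 -0.5 0; 0 0 -0.6 0; 0 0 -0.72 0; 0 0 -0.72 0'
python3 - <<'E'
from h import *
a=camera("scene"); b=camera("top")
c=lambda im,x,y,w,h:cv2.convertScaleAbs(cv2.resize(im[y:y+h,x:x+w],(400,400),interpolation=cv2.INTER_CUBIC),alpha=1.5)
cv2.imwrite("pics/g1.png",np.hstack([c(a,200,110,80,80),c(b,330,205,80,80)]))
E
```

```text
tcp_pos: [0.4494, -0.3108, 0.0987]
force: [0.1, 0.0, 0.8]
grip_force: 0.0
time_s: 6.0
tcp_pos: [0.4514, -0.3125, 0.0154]
ee_rot: [[0.857, 0.516, -0.001], [0.516, -0.857, 0.001], [-0.001, -0.001, -1.0]]
force: [0.1, 1.3, 0.2]
opening: 1.0
grip_force: 0.0
```

View pics/g1.png

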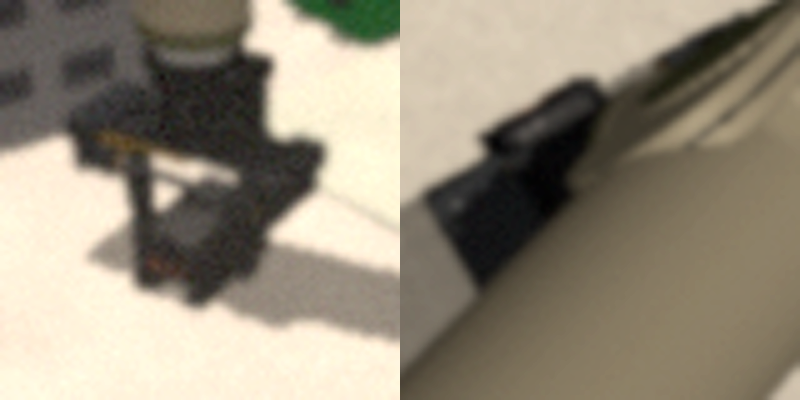

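The fingers straddle the pack in the scene view: near finger at (140,190), copper nose at (165,265). Now I'll close the gripper.

```bash
python3 -m crank '0 0 0 0; 0 0 0 0; 0 0 0 0; 0 0 0 0; 0 0 0 0; 0 0 0 0; 0 0 0 0; 0 0 0 0' 0 20
python3 -m crank '0 0 0.1 0; 0 0 0.3 0; 0 0 0.6 0; 0 0 1 0; 0 0 1 0; 0 0 1 0'
python3 - <<'E'
from h import *
a=camera("scene")
cv2.imwrite("pics/g2.png",cv2.convertScaleAbs(cv2.resize(a[80:190,190:300],(500,500),interpolation=cv2.INTER_CUBIC),alpha=1.6))
E
```

```text
time_s: 6.9
tcp_pos: [0.4518, -0.3129, 0.0164]
ee_rot: [[0.857, 0.515, 0.0], [0.515, -0.857, 0.0], [0.0, -0.0, -1.0]]
force: [-1.0, 1.1, 5.3]
opening: 0.71
grip_force: 20.0
time_s: 7.5
tcp_pos: [0.452, -0.313, 0.1369]
ee_rot: [[0.857, 0.515, 0.002], [0.515, -0.857, -0.0], [0.002, 0.001, -1.0]]
force: [-0.9, 0.6, -4.7]
opening: 0.711
grip_force: 20.0
```

View pics/g2.png

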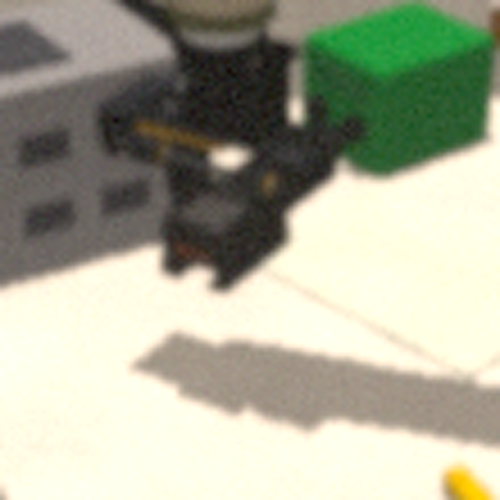

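```bash
python3 -m crank '0.07 0.2 0 -0.02; 0.17 0.5 0 -0.05; 0.27 0.85 0 -0.08; 0.29 0.965 0 -0.09' >/dev/null
python3 -m crank '0.09 0.3 0 -0.03; 0.18 0.6 0 -0.06; 0.27 0.9 0 -0.085; 0.29 0.965 0 -0.09' >/dev/null
python3 -m crank '0.09 0.3 0 -0.03; 0.18 0.6 0 -0.06; 0.26 0.85 0 -0.08; 0.29 0.94 0 -0.088; 0.295 0.965 0 -0.088; 0.295 0.965 0 -0.088; 0.295 0.965 0 -0.088; 0.295 0.965 0 -0.088'
python3 - <<'E'
from h import *
a=camera("scene");b=camera("top")
c=lambda im,x,y,w,h:cv2.convertScaleAbs(cv2.resize(im[y:y+h,x:x+w],(400,400),interpolation=cv2.INTER_CUBIC),alpha=1.6)
cv2.imwrite("pics/g3.png",np.hstack([c(a,190,150,100,100),c(b,190,130,80,80)])); print(np.round(ctrl.state()["q"],1))
E
```

```text
time_s: 9.15
tcp_pos: [0.5564, 0.0329, 0.1361]
ee_rot: [[0.993, 0.118, -0.0], [0.118, -0.993, -0.0], [-0.0, 0.0, -1.0]]
force: [-0.2, -0.3, -3.7]
opening: 0.71
grip_force: 20.0
[-53.   20.4  54.4 102.6 -18.   66.2 -76.1]
```

View pics/g3.png

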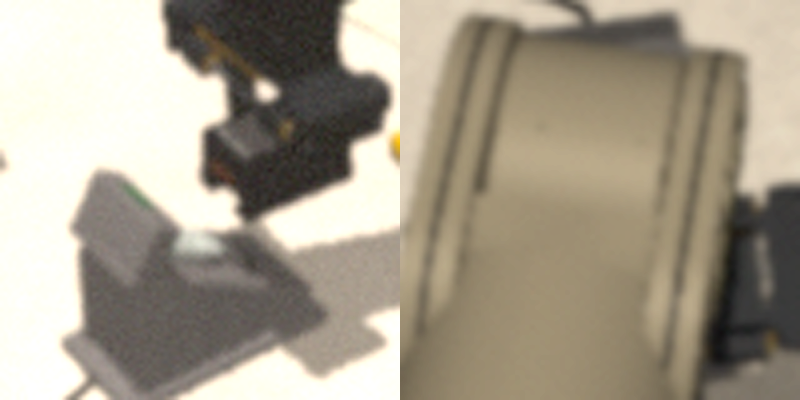

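The pack hangs level above the stand, with its nose at (220,175) just short of the rail tip at about (190,240). Next I'll lower it until the nose touches the deck.

```bash
python3 -m crank '0 0.012 -0.1 0.002; 0 0.012 -0.25 0.002; 0 0.012 -0.38 0.002; 0 0.012 -0.38 0.002; 0 0.012 -0.38 0.002' - 15 | grep -E "pos|^force"
python3 -m crank '0 0 -0.02 0; 0 0 -0.04 0; 0 0 -0.06 0; 0 0 -0.06 0' | grep -E "pos|^force"
python3 -m crank '-0.01 0 -0.02 0; -0.02 0 -0.04 0; -0.03 0 -0.06 0; -0.03 0 -0.06 0' | grep -E "pos|^force"
```

```text
tcp_pos: [0.5565, 0.0356, 0.0903]
force: [0.7, 0.3, -4.7]
tcp_pos: [0.5561, 0.0359, 0.0833]
force: [-3.6, 0.2, -0.0]
tcp_pos: [0.5531, 0.0357, 0.0759]
force: [-1.4, -1.4, -3.4]
```

```bash
python3 -m crank '-0.015 -0.002 -0.025 0; -0.03 -0.004 -0.05 0; -0.045 -0.006 -0.08 0; -0.045 -0.006 -0.08 0' | grep -E "pos|^force"
python3 -m crank '-0.01 -0.001 -0.025 0; -0.015 -0.002 -0.045 0; -0.015 -0.002 -0.045 0' | grep -E "pos|^force"
python3 -m crank '0 0 -0.02 0; -0.005 0 -0.03 0; -0.005 0 -0.03 0' | grep -E "pos|^force"
python3 - <<'E'
from h import *
a=camera("scene")
cv2.imwrite("pics/g4.png",cv2.convertScaleAbs(cv2.resize(a[160:250,190:290],(780,600),interpolation=cv2.INTER_CUBIC),alpha=1.8))
E
```

```text
tcp_pos: [0.5472, 0.0352, 0.066]
force: [-0.5, 0.4, -3.2]
tcp_pos: [0.5457, 0.0349, 0.0608]
force: [0.5, 0.4, -2.2]
tcp_pos: [0.546, 0.0345, 0.0586]
force: [-3.4, -1.3, 12.1]
```

View pics/g4.png

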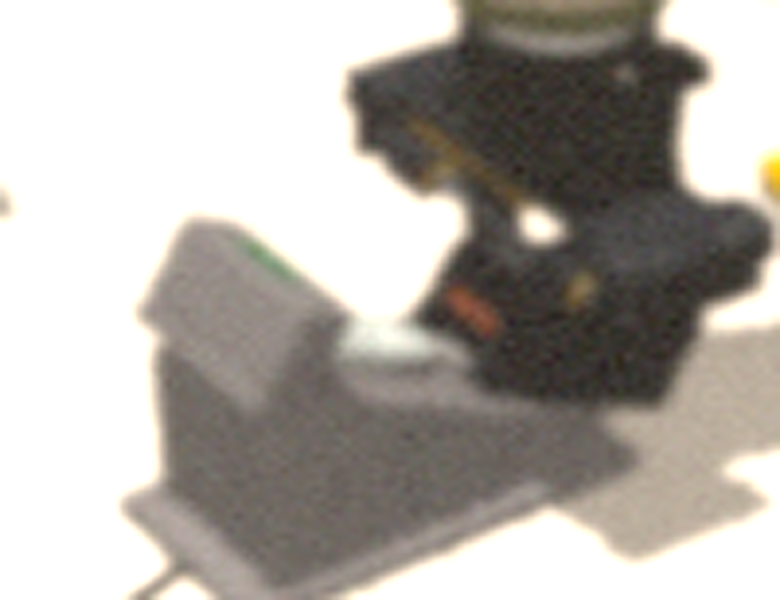

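The pack now lies tilted flat on the deck, copper nose at (470,310) just short of the rail tip at (440,350). I'll slide it up the slope in small steps and watch the force.

```bash
python3 -m crank '0.036 -0.004 0.027 0; 0.072 0.001 0.048 0; 0.107 0.005 0.069 0; 0.107 0.005 0.069 0' - 35 | grep -E "pos|^force"
python3 -m crank '0.036 0.004 0.021 0; 0.072 0.009 0.042 0; 0.072 0.009 0.042 0' | grep -E "pos|^force"
python3 -m crank '0.036 0.004 0.021 0; 0.072 0.009 0.042 0; 0.072 0.009 0.042 0'
```

```text
tcp_pos: [0.5587, 0.0356, 0.0661]
force: [-1.8, 0.0, 1.8]
tcp_pos: [0.5678, 0.0368, 0.0714]
force: [-0.5, -0.1, 1.1]
time_s: 12.6
tcp_pos: [0.5765, 0.0378, 0.0765]
ee_rot: [[0.992, 0.123, 0.002], [0.123, -0.992, -0.0], [0.002, 0.0, -1.0]]
force: [0.3, -0.1, -0.8]
opening: 0.709
grip_force: 34.9
```

```bash
python3 -m crank '0.036 0.004 0.021 0; 0.072 0.009 0.042 0; 0.107 0.013 0.062 0; 0.143 0.018 0.083 0; 0.143 0.018 0.083 0' - 45 | grep -E "pos|^force"
python3 -m crank '0.036 0.004 0.021 0; 0.072 0.009 0.042 0; 0.107 0.013 0.062 0; 0.107 0.013 0.062 0' | grep -E "pos|^force"
python3 -m crank '0.036 0.004 0.021 0; 0.072 0.009 0.042 0; 0.072 0.009 0.042 0' | grep -E "pos|^force"
```

```text
tcp_pos: [0.5936, 0.0399, 0.0864]
force: [0.4, -0.1, -0.9]
tcp_pos: [0.6064, 0.0415, 0.0939]
force: [-0.3, 0.1, -1.1]
tcp_pos: [0.6143, 0.0425, 0.0986]
force: [-2.6, -1.0, -0.8]
```

```bash
python3 -m crank '0.02 0.0025 0.012 0; 0.036 0.0044 0.021 0; 0.036 0.0044 0.021 0' - 50 | grep -E "pos|^force"
python3 -m crank '0.02 0.0025 0.012 0; 0.036 0.0044 0.021 0; 0.036 0.0044 0.021 0' | grep -E "pos|^force"
python3 -m crank '0.02 0.0025 0.012 0; 0.036 0.0044 0.021 0; 0.036 0.0044 0.021 0' | grep -E "pos|^force"
```

```text
tcp_pos: [0.6177, 0.0428, 0.1006]
force: [-5.2, -1.2, -0.8]
tcp_pos: [0.6227, 0.0434, 0.1035]
force: [-2.9, 0.3, -0.9]
tcp_pos: [0.6272, 0.044, 0.1061]
force: [-3.9, -1.1, -0.0]
```

```bash
python3 -m crank '0.014 0.002 0.008 0; 0.014 0.002 0.008 0; 0.014 0.002 0.008 0' | grep -E "pos|^force"
python3 -m crank '0.014 0.002 0.008 0; 0.014 0.002 0.008 0; 0.014 0.002 0.008 0' | grep -E "pos|^force"
```

```text
tcp_pos: [0.6294, 0.0444, 0.1073]
force: [-0.0, -0.2, -0.1]
tcp_pos: [0.63, 0.0445, 0.1076]
force: [-5.9, -0.7, -1.9]
```

```bash
python3 -m crank '0.014 0.002 0.008 0; 0.014 0.002 0.008 0; 0.014 0.002 0.008 0' | grep -E "pos|^force"
python3 -m crank '0.014 0.002 0.008 0; 0.014 0.002 0.008 0; 0.014 0.002 0.008 0' | grep -E "pos|^force"
python3 -m crank '0.014 0.002 0.008 0; 0.014 0.002 0.008 0; 0.014 0.002 0.008 0' | grep -E "pos|^force"
```

```text
tcp_pos: [0.63, 0.0444, 0.1077]
force: [-11.4, -1.4, -2.5]
tcp_pos: [0.63, 0.0444, 0.1077]
force: [-17.4, -1.8, -3.9]
tcp_pos: [0.6303, 0.0442, 0.108]
force: [-21.2, -2.9, -3.6]
```

Firm stop at the end block. Now I'll back off gently to test that the catch holds.

```bash
python3 -m crank '-0.03 -0.004 -0.017 0; -0.057 -0.007 -0.033 0; -0.057 -0.007 -0.033 0' | grep -E "pos|^force"
python3 -m crank '-0.014 -0.002 -0.008 0; -0.029 -0.0035 -0.017 0; -0.029 -0.0035 -0.017 0' | grep -E "pos|^force"
python3 -m crank '-0.014 -0.002 -0.008 0; -0.014 -0.002 -0.008 0' | grep -E "pos|^force"
```

```text
tcp_pos: [0.6294, 0.0444, 0.1074]
force: [1.6, -1.0, -1.0]
tcp_pos: [0.6289, 0.0443, 0.1075]
force: [8.6, 0.4, 7.7]
tcp_pos: [0.6286, 0.0443, 0.1075]
force: [11.5, 0.4, 11.8]
```

The catch holds after about 1.5 mm of backlash. I'll reseat the pack against the block, release it and retreat upward.

```bash
python3 -m crank '0.03 0.004 0.017 0; 0.065 0.008 0.038 0; 0.065 0.008 0.038 0; 0.065 0.008 0.038 0' | grep -E "pos|^force"
python3 -m crank '0 0 0 0; 0 0 0 0; 0 0 0 0; 0 0 0 0; 0 0 0 0; 0 0 0 0' 1 | grep -E "pos|^force|opening"
python3 -m crank '0 0 0.15 0; 0 0 0.4 0; 0 0 0.7 0; 0 0 1 0; 0 0 1 0' | grep -E "pos|^force"
python3 -m crank '-0.3 0 0.2 0; -0.6 0 0.4 0; -1 0 0.5 0; -1 0 0.5 0' >/dev/null
python3 -m crank '-0.3 0.4 0; -0.6 0.8 0' >/dev/null 2>&1
python3 -m crank '-0.2 -0.4 0 0; -0.4 -0.8 0 0; -0.5 -1 0 0; -0.5 -1 0 0' >/dev/null
python3 -m crank '0 -0.4 0 0; 0 -0.8 0 0; 0 -1 0 0; 0 -1 0 0'
python3 - <<'E'
from h import *
a=camera("scene");b=camera("top")
c=lambda im,x,y,w,h:cv2.convertScaleAbs(cv2.resize(im[y:y+h,x:x+w],(400,400),interpolation=cv2.INTER_CUBIC),alpha=1.7)
cv2.imwrite("pics/g5.png",np.hstack([c(a,190,165,90,90),c(b,190,120,90,90)]))
E
```

```text
tcp_pos: [0.6301, 0.0448, 0.1077]
force: [-4.7, -1.5, 0.8]
tcp_pos: [0.6313, 0.0447, 0.1084]
force: [-0.2, 0.4, 1.0]
opening: 0.995
tcp_pos: [0.6333, 0.0442, 0.2334]
force: [1.2, -0.9, -0.6]
time_s: 19.7
tcp_pos: [0.4507, -0.1987, 0.2883]
ee_rot: [[0.993, 0.118, 0.001], [0.118, -0.993, -0.0], [0.001, 0.0, -1.0]]
force: [0.7, 1.2, -0.3]
opening: 0.994
grip_force: 0.0
```

View pics/g5.png

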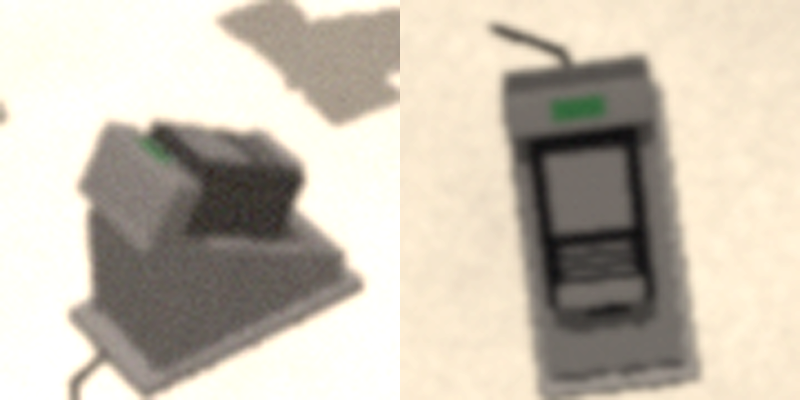

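The pack sits flat on the rail: its nose meets the end block at about (590,138) in the top crop, its rear is at (600,310), and the arm is clear. Handing in.

```bash
python3 -c "
from station import sign_off
print(sign_off())"
```

```text
the job is handed in; nothing more can be done
None
```

The pack is on the T-rail against the end block; a pull-back of about 1.5 mm met the catch, which held. I then reseated and released it, moved the arm clear, and handed the job in at about 20 s.

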